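Lock the slide and hold the probe on the magneto contact

ROBOT

A 6-joint arm with a two-finger parallel gripper is mounted at the origin on the work surface. World frame = base frame: x ahead of the robot, y to its left, z up, the work surface at z = 0. Lengths are in mm, angles in rad, forces in N, time in s.
With the tool pointing down it reaches from about 350 to 975 mm from the base axis. Payload 7.1 kg.
Tool frame: the origin (TCP) lies midway between the tips of the shut fingers; the grasp point (between the pads) lies 19 mm behind it (ctrl.tcp_to_grasp is the distance from the TCP to the grasp point, in mm); z points along the fingers, y is the line along which they close (so a half turn about z gives the same grasp; the last joint's range is limited). The gripper opens to 88 mm and grips with 3 to 60 N. Pads are 20 mm wide; open, the fingers measure 115 mm over their backs; the gripper's body (75 mm by 178 mm) begins 61 mm behind the grasp point.
Start: joints at [-1.267, 0.423, 1.63, -0, 1.089, -0.019], TCP at [198.282, -592.696, 222.675] pointing down, gripper open.
Joint ranges: [-3, 3], [-0.9, 2.11], [0.09, 2.58], [-1.31, 4.45], [0.11, 2.69], [-2.54, 2.54]. Speed limits (rad/s): [2.39, 2.39, 3.01, 3.14, 3.14, 3.14].

INTERFACE

Orientations are given as a rotation vector (axis times angle).
In Python, from workcell import get_obs, cams, ticket, boxes_of, ctrl gives the robot as it stands.
- The arm moves only by the shell command python3 -m creep 'ROWS' [OPENING]. ROWS is JSON, one flat list of numbers, 4 for each row, row after row: the shift along the world's x, y, z in m, then the turn about the world's z in rad. In form: [tx, ty, tz, spin, tx, ty, tz, spin, ...]. A call has 1 to 10 rows; each row is the pose to reach, as a shift and turn from the pose commanded when the call began; what a row does not reach only later rows make up. A row lasts 1/12 s, in which the tool goes at most 41.7 mm and 7.16 degrees, less where a joint would pass 70% of its speed; a pose out of reach is approached as far as the arm can. A call with a gripper value outside its range is refused whole. OPENING is the opening, from 0 (shut) to 1 (fully open), set as the call begins (- or left out, the last holds). The fingers move at their own pace and stop on an object; the grip force is fixed at half the most. Time passes only in rows, so rows that repeat a pose let the fingers close. It gives the time, the measured TCP pose, the force, the opening and the grip force at its end, in the units of the state.
- get_obs(): the state, without advancing time (a new reading comes with each control period).
- cams.get_image(name): name is "scene" or "top" or "wrist"; returns (picture, depth): 420x560x3 uint8, red, green, blue; 420x560 float32, mm along the optical axis (not along the pixel's ray), 0 where there is no reading.
- cams.get_calibration(name): a dict with "mtx" (3x3 intrinsics, pixels), "R" (3x3) and "t" (3): a world point X has camera coordinates R X + t; the wrist camera has in their place "mount" (4x4, takes a point from camera to tool coordinates, whose origin is the TCP and whose axes are the flange's). Camera axes: x right, y down, z forward; pixel columns grow to the right and rows downward; lengths in mm; the calibration is good to about 2 mm. The wrist camera is an equidistant fisheye: a pixel r from the principal point sees the ray r / f radians off the axis. A picture is of the moment at which its call begins: read the wrist's pose just before it. get_calibration takes no time and is no camera call.
- ticket.close_job(): hands the job in; it is judged then, once.
Trained networks look in the newest picture that a camera, given by its name, has taken for a name from the list of things; names that differ only in an ending like _2 or _b are one class to them, and where a whole thing is asked for, a point or a joint stands for the part that bears it (a point fixed in the world has none). Each returns a list of dicts, best first, with "score" (0 to 1); they miss things now and then, are a little off and sometimes report something else, mostly with a low value. They report only what shows in the picture. A call takes as long as a camera call.
- boxes_of(camera, target): "centre" ([column, row] in pixels, amid what is visible of it).
The state is a dict: "t": time; "qpos": joint angles; "qvel": joint speeds; "joint_torque": joint torques, N m; "ee_pos": TCP position; "orientation": TCP orientation; "ft_force": force on the tool from outside, world axes, zero at the start; "moment": the same for the moment, N m; "width": finger opening in mm; "grasp_force": force on a finger pad.
Only numpy, scipy, OpenCV 4.12 (cv2) and the standard library are available. Lean on these libraries where they do the work, as an engineer would, in place of code of your own. Each camera call takes 0.05 s, during which the arm holds its last target. There are 200 camera calls.

TASK

Turn the black clamp knob on the bench slide clockwise until the carriage is locked. Then take the yellow spring-tipped probe out of its blue stand and hold its tip on the brass dot on the red magneto's sloping cap, the probe square to that sloping face, pressed lightly so that the spring tip is about half way in and never bottomed hard. Finish like that, still holding the probe on the dot with the knob locked, and leave the other parts in the tray alone.

Things in the scene. Friction and masses are not known exactly. Their poses are not given: they have to be found in the camera images.
- clamp_knob (a joint): turn of the clamp knob, rad: grows clockwise seen from above, 0 = loose, 1.35 = hard stop, locked from 1.1 on (it starts between 0 and 0.2). It stays where it is left and takes about 0.12 to 0.2 N m. Turning it forces a foot down on the bed, so the carriage, which before slides sideways under 2 to 3 N, holds fast.
- knob_grip (a point): point on the knob's vertical axis at the height to grip it. The knob is a black upright bar 46 mm long (along this point's x axis), 12 mm thick (along its y axis) and 31 mm tall, reaching 8 mm above this point and 23 mm below it, on a round steel collar of 15 mm radius and 10 mm height, with a yellow mark on top at its +x end. Its z axis is up. The magneto's front face is 72 mm from the axis and stands up to 47 mm above this point.
- carriage: aluminium carriage plate 190 x 110 x 14 mm, top 35 mm above the tray floor, which carries the knob at its -x (robot) end and the red magneto (80 x 80 mm, 78 mm tall over the plate) bolted at its +x end. It slides up to 35 mm either way along its y axis on the fixed dark bed (170 x 260 mm). Origin: at the level of the tray floor, 37 mm before the magneto's centre.
- contact_dot (a point): brass contact dot, a disc of 14 mm diameter standing 2.5 mm proud of the black panel on the magneto's sloping cap; origin at the centre of its outer face; its z axis is the outward normal of the sloping face, leaning 0.38 rad (22 degrees) from vertical towards the carriage's -x side (the knob, the robot). About 0.10 m above the bench. Four small steel screw heads sit round it, 30 to 41 mm from it.
- probe: loose probe, 0.12 kg: yellow square handle 20 x 20 mm and 65 mm long, below it a round steel barrel 14 mm in diameter and 45 mm long, below that a brass spring plunger 6 mm in diameter standing out 20 mm. Origin: on the axis at the underside of the handle (its shoulder); z axis along the probe from tip to handle (up in the stand), x and y axes square to the handle's flats. It starts upright in the stand, the shoulder resting on the stand's top.
- probe_tip (a point): the round end of the brass plunger, on the probe's axis, 65 mm below the body's origin when the plunger is out.
- probe_plunger (a joint): how far the spring plunger is pushed in, m: 0 = fully out, 0.012 = bottomed. The spring pushes back with about 0.8 N at the start and 5 N at the bottom.
- probe_stand: blue upright block 64 x 64 x 80 mm, fixed in the tray, with a through hole of 17.5 mm down its middle that holds the probe's barrel; origin at the centre of its underside, on the tray floor. The probe comes free after 65 mm straight up.
- drain_tray: fixed stainless tray 520 x 920 mm with a 16 mm high rim, its floor 4 mm above the bench; origin under its centre at bench level. Along its far side, behind the rest, stand fixed a green tin cash box (110 x 160 mm, 81 mm tall over its carrying handle, key in its lock), a round cast end cover (96 mm, 26 mm tall) and a black distributor block (70 x 90 x 52 mm).
- spring_cup: bystander: open nickel spring cup, 52 mm in diameter, 34 mm tall; origin at the centre of its underside.
- adjusting_cam: bystander: brass adjusting cam, 48 mm disc with a 20 mm wide nose, hub to 20 mm height; origin at the centre of its underside.
- rotor_shaft: bystander: steel rotor shaft 150 mm long lying along its x axis, with a 50 x 34 x 34 mm square rotor in the middle; origin under its centre.

How it is judged:
By the outcome, as a careful person would: the job done as asked, in the order asked, and still so for the second after the job is handed in, while the arm keeps its last pose, push and grip.
It also fails if it takes over 54 s, if anything falls off the work surface, if the arm or the gripper's body presses on something with over 40 N, if the wrist force passes 120 N, or if a joint passes its speed limit or range.

## Working session

There is one attempt and no reset: what is moved stays moved. The work goes in short steps, Python scripts to look and compute and a shell command to move; the robot and the scene stay as the last step left them, time stands still between calls to the robot, and variables do not carry over. Pictures are saved under pics/ and viewed, at most 10 in all, crops included, and the job is handed in when it is done.

```bash
ls; mkdir -p pics; cat > h.py <<'E'
import numpy as np, cv2
from scipy.spatial.transform import Rotation as Ro
from workcell import get_obs, cams, ticket, boxes_of, ctrl
def shot(n):
    o=get_obs(); im,d=cams.get_image(n); c=cams.get_calibration(n); return o,im,d,c
def ray(n,c,o,u,v):
    """origin, direction (z-normalised in camera), in world"""
    K=np.array(c['mtx']); x=(u-K[0,2])/K[0,0]; y=(v-K[1,2])/K[1,1]
    if n=='wrist':
        r=np.hypot(x,y); s=np.tan(r)/r if r>1e-9 else 1
        M=np.array(c['mount']); R=Ro.from_rotvec(o['orientation']).as_matrix()
        return R@M[:3,3]+np.array(o['ee_pos']), R@M[:3,:3]@np.array([x*s,y*s,1])
    R=np.array(c['R']); t=np.array(c['t']); return -R.T@t, R.T@np.array([x,y,1])
def pt(n,c,o,d,u,v,w=1):
    u0,v0=int(round(u)),int(round(v)); p=d[v0-w:v0+w+1,u0-w:u0+w+1]; p=p[p>0]
    if len(p)==0: return None
    a,b=ray(n,c,o,u,v); return a+b*np.median(p)
def atz(n,c,o,u,v,z):
    a,b=ray(n,c,o,u,v); return a+b*(z-a[2])/b[2]
def cloud(n,c,o,d):
    v,u=np.nonzero(d>0); K=np.array(c['mtx']); x=(u-K[0,2])/K[0,0]; y=(v-K[1,2])/K[1,1]
    if n=='wrist':
        r=np.hypot(x,y)+1e-9; s=np.tan(r)/r; x,y=x*s,y*s
    P=np.stack([x,y,np.ones_like(x)],1)*d[v,u][:,None]
    if n=='wrist':
        M=np.array(c['mount']); P=P@M[:3,:3].T+M[:3,3]; R=Ro.from_rotvec(o['orientation']).as_matrix(); P=P@R.T+np.array(o['ee_pos'])
    else: P=(P-np.array(c['t']))@np.array(c['R'])
    return u,v,P
E
cat > a.py <<'E'
from h import *
np.set_printoptions(precision=1,suppress=True)
for n in ['scene','top']:
    o,im,d,c=shot(n); cv2.imwrite(f'pics/{n}0.png',im[:,:,::-1])
    print(n,'cam at',ray(n,c,o,280,210))
    for t in ['knob_grip','carriage','contact_dot','probe','probe_tip','probe_stand','spring_cup','adjusting_cam','rotor_shaft','drain_tray']:
        for b in boxes_of(n,t)[:2]:
            print(t,round(b['score'],2),np.array(b['centre']),pt(n,c,o,d,*b['centre']))
print(get_obs(),ctrl.tcp_to_grasp)
E
python3 a.py
```

```text
pics
scene cam at (array([1155.1,  408.8,  534.2]), array([-0.7, -0.4, -0.6]))
knob_grip 0.74 [226.9 193. ] [510.5 -76.9  51.4]
carriage 0.66 [195.7 210.2] [640.1 -60.4  84.9]
contact_dot 0.83 [198.3 211.1] [635.6 -58.   80.8]
probe 0.81 [364.2 187. ] [460.8 227.3 126.1]
probe_stand 0.84 [358.  223.3] [482.8 230.2  51.5]
spring_cup 0.91 [269.5 274.7] [663.7 121.8   9.1]
adjusting_cam 0.9 [353.  293.7] [640.  279.6  12.6]
rotor_shaft 0.83 [429.4 254.8] [498.9 380.3  38.1]
drain_tray 0.96 [282.9 290.6] [684.1 161.4   3.8]
top cam at (array([ 445.2,   80.2, 1016.6]), array([ 0.1,  0. , -1. ]))
knob_grip 0.51 [373.2 242.9] [513.5 -82.7  78.5]
knob_grip 0.33 [214.5 193.8] [630.5 270.6  22.4]
carriage 0.84 [372.2 215. ] [579.  -89.1  37.7]
carriage 0.3 [169.5 261.2] [474.2 365.8  34.5]
contact_dot 0.66 [374.5 212.7] [584.2 -94.3  37.8]
probe 0.7 [227.6 270.2] [453.7 216.3 147.7]
probe 0.61 [237.5 271.1] [452.6 205.2  83.3]
probe_stand 0.86 [231.6 271.3] [452.  215.3 100.5]
spring_cup 0.79 [273.  173.6] [681.6 135.9   7.3]
spring_cup 0.27 [372.7 242.8] [513.7 -81.6  78.6]
adjusting_cam 0.58 [275.3 174.9] [678.1 130.3   8.8]
rotor_shaft 0.87 [168.4 258.4] [480.4 368.   36.4]
rotor_shaft 0.4 [233.1 272.8] [448.9 213.3  92.1]
drain_tray 0.67 [317.2 197.3] [625.2  32.    4.6]
{'t': 1.1, 'qpos': array([-1.3,  0.4,  1.6, -0. ,  1.1, -0. ]), 'qvel': array([ 0.,  0.,  0., -0., -0.,  0.]), 'joint_torque': array([  0. , -54.5, -27.4,   0.1,   0. ,  -0. ]), 'ee_pos': array([ 198.3, -592.7,  222.7]), 'orientation': array([ 3.1,  0.5, -0. ]), 'ft_force': array([ 1.5, -0.6,  0.4]), 'moment': array([ 0., -0., -0.]), 'grasp_force': 0.0, 'width': 87.87168368091929} 18.700000000000003
```

```bash
python3 -c "
import cv2
a=cv2.imread('pics/top0.png')[130:350,130:470];cv2.imwrite('pics/t1.png',cv2.resize(a,None,fx=2.3,fy=2.3))"
```

```text
(no output)
```

View pics/t1.png

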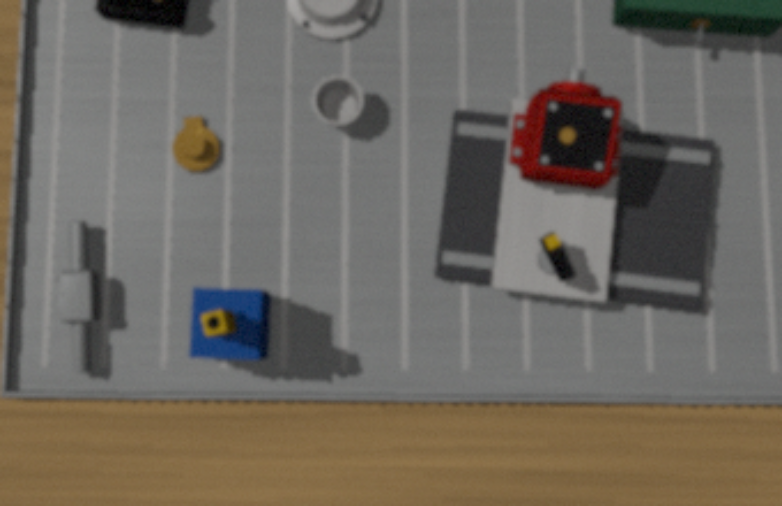

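View pics/scene0.png

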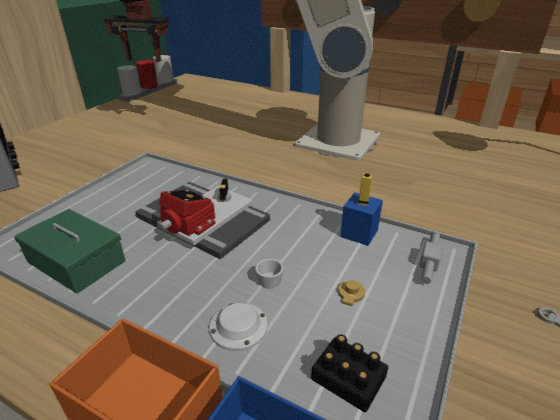

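```bash
cat > b.py <<'E'
from h import *
np.set_printoptions(precision=2,suppress=True)
o,im,d,c=shot('top'); u,v,P=cloud('top',c,o,d)
def rect(m,name):
    q=P[m]; r=cv2.minAreaRect(q[:,:2].astype(np.float32)); print(name,m.sum(),r,'zmed',np.median(q[:,2]),'mean',q.mean(0)); return q
near=lambda x,y,R:(np.hypot(P[:,0]-x,P[:,1]-y)<R)
rect(near(513,-82,35)&(P[:,2]>62)&(P[:,2]<95),'knob')
rgb=im[v,u].astype(int)
ye=(rgb[:,0]>150)&(rgb[:,1]>110)&(rgb[:,2]<90)
rect(near(513,-82,35)&ye,'mark')
rect(near(455,215,60)&(P[:,2]>65)&(P[:,2]<100)&(rgb[:,2]>rgb[:,0]+40),'stand')
rect(near(455,215,60)&(P[:,2]>130),'handle')
m=(near(580,-89,120))&(P[:,2]>30)&(P[:,2]<48); rect(m,'plate')
m=(near(630,-89,70))&(P[:,2]>60)&(P[:,2]<130)
rect(m,'mag')
br=(near(630,-89,25))&ye&(P[:,2]>80); rect(br,'dot')
bl=near(635,-89,35)&(rgb.max(1)<70)&(P[:,2]>80); q=rect(bl,'panel'); 
x=q-np.median(q,0); x=x[np.abs(x[:,2])<20]; print('normal',np.linalg.svd(x-x.mean(0))[2][2])
for p in [(372.2,241.7)]: print(atz('top',c,o,*p,80))
print('dot@101',atz('top',c,o,377,188.7,101),'handle top@149',atz('top',c,o,224.3,270,149))
E
python3 b.py
```

```text
knob 152 ((516.7425537109375, -82.63114929199219), (45.46091842651367, 12.485041618347168), 24.795612335205078) zmed 78.92248170759089 mean [516.79 -81.87  77.77]
mark 5 ((531.2988891601562, -75.95901489257812), (2.18215274810791, 4.143288612365723), 3.322047472000122) zmed 80.217909821303 mean [531.47 -75.6   80.4 ]
stand 734 ((453.5130310058594, 225.45578002929688), (64.41496276855469, 63.38706588745117), 88.70117950439453) zmed 83.34943409512975 mean [453.67 222.51  83.15]
handle 115 ((453.45428466796875, 225.20004272460938), (19.75182342529297, 20.1122989654541), 14.37115478515625) zmed 148.22809176243481 mean [453.36 224.22 147.37]
plate 2527 ((576.322265625, -90.36538696289062), (110.92677307128906, 189.6620330810547), 82.87081146240234) zmed 38.502375707165115 mean [547.79 -83.56  38.75]
mag 1675 ((642.4505615234375, -98.22997283935547), (84.09465789794922, 109.95516204833984), 83.3341064453125) zmed 98.08751245381414 mean [629.18 -93.21  96.24]
dot 0 ((0.0, 0.0), (0.0, 0.0), 0.0) zmed nan mean [nan nan nan]
panel 610 ((627.23095703125, -93.91023254394531), (57.44920349121094, 54.4637451171875), 84.1170883178711) zmed 103.59838083030292 mean [628.86 -93.44 103.39]
normal [ 0.37 -0.04 -0.93]
[515.97 -80.36  80.  ]
dot@101 [626.43 -89.6  101.  ] handle top@149 [454.09 222.62 149.  ]
  return _methods._mean(a, axis=axis, dtype=dtype,
  ret = ret.dtype.type(ret / rcount)
b.py:5: RuntimeWarning: Mean of empty slice.
  q=P[m]; r=cv2.minAreaRect(q[:,:2].astype(np.float32)); print(name,m.sum(),r,'zmed',np.median(q[:,2]),'mean',q.mean(0)); return q
  ret = um.true_divide(
```

```bash
cat >> h.py <<'E'
def yaw(o): 
    R=Ro.from_rotvec(o['orientation']).as_matrix(); return np.degrees(np.arctan2(R[1,0],R[0,0]))
def to(x,y,z,deg,o=None):
    "shift (m) and spin (rad) needed from now to TCP x,y,z and tool-x yaw deg (mod 180)"
    o=o or get_obs(); s=(deg-yaw(o)+90)%180-90
    print('t',round(o['t'],2),'shift',np.round((np.array([x,y,z])-o['ee_pos'])/1000,4),'spin',round(np.radians(s),3),'yaw',round(yaw(o),1),'j6',round(o['qpos'][5],2))
E
python3 -c "
from h import *
to(516.7,-82.6,150,24.8)"
```

```text
t 1.15 shift [ 0.3184  0.5101 -0.0727] spin 0.11 yaw 18.5 j6 -0.02
```

```bash
python3 -m creep '[0.318,0.510,0.0,0.11,0.318,0.510,0.0,0.11,0.318,0.510,0.0,0.11,0.318,0.510,0.0,0.11,0.318,0.510,0.0,0.11,0.318,0.510,0.0,0.11,0.318,0.510,0.0,0.11,0.318,0.510,0.0,0.11,0.318,0.510,0.0,0.11,0.318,0.510,0.0,0.11]' 1
python3 -c "
from h import *
to(516.7,-82.6,150,24.8)"
```

```text
t: 1.98
ee_pos: [419.5, -237.4, 223.0]
orientation: [3.068, 0.674, 0.001]
ft_force: [1.2, -0.3, -0.1]
width: 87.7
grasp_force: 0.0
t 1.98 shift [ 0.0972  0.1548 -0.073 ] spin 0.0 yaw 24.8 j6 0.6
```

```bash
python3 -m creep '[0.085,0.135,-0.03,0,0.085,0.135,-0.05,0,0.085,0.135,-0.05,0,0.085,0.135,-0.05,0,0.085,0.135,-0.05,0,0.085,0.135,-0.05,0,0.085,0.135,-0.05,0,0.085,0.135,-0.05,0]'
cat > c.py <<'E'
from h import *
np.set_printoptions(precision=2,suppress=True)
o,im,d,c=shot('wrist'); cv2.imwrite('pics/w1.png',im[:,:,::-1]); u,v,P=cloud('wrist',c,o,d)
near=lambda x,y,R:(np.hypot(P[:,0]-x,P[:,1]-y)<R)
m=near(516,-82,32)&(P[:,2]>70)&(P[:,2]<86); print(m.sum(),cv2.minAreaRect(P[m][:,:2].astype(np.float32)),np.median(P[m][:,2]))
for b in boxes_of('wrist','knob_grip')+boxes_of('wrist','contact_dot'): print(b,pt('wrist',c,o,d,*b['centre']))
to(516.7,-82.6,53,24.8)
E
python3 c.py
```

```text
t: 2.65
ee_pos: [503.5, -105.1, 173.1]
orientation: [3.068, 0.673, 0.001]
ft_force: [0.2, -0.5, 0.9]
width: 87.9
grasp_force: 0.0
857 ((518.844970703125, -82.78646850585938), (44.99254608154297, 12.588398933410645), 26.247373580932617) 80.00854730497498
{'centre': [263.5, 174.5], 'score': 0.57} [524.3  -82.95  80.03]
{'centre': [299.6, 107.5], 'score': 0.66} [586.35 -88.4   38.03]
t 2.8 shift [ 0.01  0.02 -0.12] spin 0.002 yaw 24.7 j6 0.91
```

View pics/w1.png

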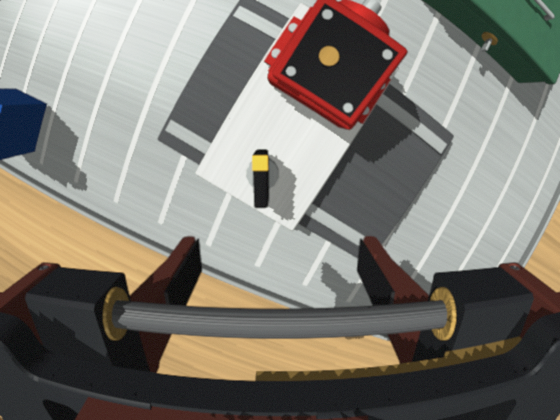

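```bash
python3 -m creep '[0.011,0.020,0,0.014,0.011,0.020,-0.03,0.014,0.011,0.020,-0.06,0.014,0.011,0.020,-0.09,0.014,0.011,0.020,-0.115,0.014,0.011,0.020,-0.12,0.014,0.011,0.020,-0.12,0.014,0.011,0.020,-0.12,0.014]'
python3 -c "
from h import *
to(518,-82.7,53,25.5)"
```

```text
t: 3.47
ee_pos: [515.2, -84.8, 53.5]
orientation: [3.064, 0.695, 0.001]
ft_force: [0.1, -0.5, -0.5]
width: 87.5
grasp_force: 0.0
t 3.47 shift [ 0.0028  0.0021 -0.0005] spin -0.001 yaw 25.5 j6 0.94
```

```bash
python3 -m creep '[0.002,0.002,0,0,0.002,0.002,0,0,0.002,0.002,0,0,0.002,0.002,0,0,0.002,0.002,0,0,0.002,0.002,0,0,0.002,0.002,0,0,0.002,0.002,0,0,0.002,0.002,0,0,0.002,0.002,0,0]' 0
python3 -c "
from h import *
o=get_obs();print(o['moment'],o['ft_force'],o['ee_pos'],o['width'])"
```

```text
t: 4.3
ee_pos: [516.7, -82.1, 52.6]
orientation: [-3.063, -0.696, 0.0]
ft_force: [0.1, -0.3, -0.2]
width: 25.0
grasp_force: 0.0
[-0.03501749 -0.00509545 -0.04956929] [ 0.10342347 -0.34440118 -0.16474719] [516.71435743 -82.12685695  52.62630872] 24.994562165632388
```

```bash
python3 -m creep '[0,0,0,0,0,0,0,0,0,0,0,0,0,0,0,0,0,0,0,0]' 0
python3 -c "
from h import *
o=get_obs();print(o['moment'],o['ft_force'],o['ee_pos'],o['width'],yaw(o))"
```

```text
t: 4.72
ee_pos: [516.8, -82.2, 52.6]
orientation: [3.064, 0.696, 0.0]
ft_force: [0.9, -0.9, 0.4]
width: 11.6
grasp_force: 30.0
[-0.12059409 -0.09538787 -0.08350104] [ 0.91605282 -0.87296381  0.37625411] [516.7631589  -82.16307274  52.63461126] 11.581015889249196 25.59283136139466
```

Gripped. Turn clockwise in small steps.

```bash
python3 -m creep '[0,0,0,-0.1,0,0,0,-0.2,0,0,0,-0.3,0,0,0,-0.4,0,0,0,-0.5,0,0,0,-0.6,0,0,0,-0.7,0,0,0,-0.8,0,0,0,-0.9,0,0,0,-0.9]'
python3 -c "
from h import *
o=get_obs();print(o['moment'],o['ft_force'],o['ee_pos'],o['width'],yaw(o),o['qpos'][5])"
```

```text
t: 5.55
ee_pos: [516.7, -81.8, 52.6]
orientation: [-3.06, 0.711, 0.0]
ft_force: [1.3, 1.4, -0.7]
width: 11.8
grasp_force: 30.0
[ 0.4709269  -0.0737733  -0.06602626] [ 1.27544368  1.3841147  -0.65301367] [516.73054438 -81.78917306  52.6322958 ] 11.847409967018473 -26.1679550812393 1.8470652060395119
```

```bash
python3 -m creep '[0,0,0,-0.05,0,0,0,-0.1,0,0,0,-0.15,0,0,0,-0.2,0,0,0,-0.25,0,0,0,-0.25]'
python3 -c "
from h import *
o=get_obs();print(o['moment'],o['ft_force'],o['ee_pos'],o['width'],yaw(o),o['qpos'][5])"
```

```text
t: 6.05
ee_pos: [516.8, -81.7, 52.6]
orientation: [-2.95, 1.08, 0.0]
ft_force: [0.0, 3.2, -1.3]
width: 11.8
grasp_force: 30.0
[ 0.69653228 -0.14449705 -0.04684135] [ 0.04371909  3.17386709 -1.30474264] [516.78221646 -81.72597063  52.63958571] 11.810138576993024 -40.220616373351824 2.092328227584573
```

```bash
python3 -m creep '[0,0,0,-0.04,0,0,0,-0.07,0,0,0,-0.1,0,0,0,-0.1]'
python3 -c "
from h import *
o=get_obs();print(o['moment'],o['ft_force'],o['ee_pos'],o['width'],yaw(o),o['qpos'][5])"
```

```text
t: 6.38
ee_pos: [516.8, -81.7, 52.7]
orientation: [-2.893, 1.224, 0.0]
ft_force: [1.1, 4.7, -1.2]
width: 11.8
grasp_force: 30.0
[ 0.94533533 -0.17264623  0.01666254] [ 1.09803808  4.7493111  -1.2458937 ] [516.83297316 -81.72740726  52.66443204] 11.761918740385605 -45.88174455569307 2.191083001484397
```

```bash
python3 -m creep '[0,0,0,0,0,0,0,0,0,0,0,0,0,0,0,0,0,0,0,0,0,0,0.03,0,0,0,0.07,0,0,0,0.11,0,-0.01,0,0.14,0,-0.02,0,0.16,0]' 1
cat > c2.py <<'E'
from h import *
np.set_printoptions(precision=2,suppress=True)
for n in ['wrist','top']:
    o,im,d,c=shot(n); cv2.imwrite(f'pics/{n}2.png',im[:,:,::-1]); u,v,P=cloud(n,c,o,d)
    near=lambda x,y,R:(np.hypot(P[:,0]-x,P[:,1]-y)<R)
    m=near(517,-82,32)&(P[:,2]>70)&(P[:,2]<86); print(n,m.sum(),cv2.minAreaRect(P[m][:,:2].astype(np.float32)))
    m=near(580,-89,120)&(P[:,2]>34)&(P[:,2]<45); print('plate',cv2.minAreaRect(P[m][:,:2].astype(np.float32)))
    rgb=im[v,u].astype(int); k=near(627,-94,45)&(P[:,2]>75)
    bl=k&(rgb.max(1)<75); q=P[bl]
    if len(q)>50:
        ce=np.median(q,0); nrm=np.linalg.svd(q-ce)[2][2]
        for _ in range(3):
            g=np.abs((q-ce)@nrm)<2; ce=q[g].mean(0); nrm=np.linalg.svd(q[g]-ce)[2][2]
        nrm*=np.sign(nrm[2]); print('panel',g.sum(),ce,nrm)
        h=(P-ce)@nrm; dm=k&(rgb[:,0]-rgb[:,2]>50)&(rgb[:,1]-rgb[:,2]>30)&near(ce[0],ce[1],25)
        print('dot',dm.sum(),P[dm].mean(0) if dm.sum() else '', 'px',u[dm].mean(),v[dm].mean(),'h',np.median(h[dm]))
print(get_obs()['ee_pos'])
E
python3 c2.py
```

```text
t: 7.22
ee_pos: [498.0, -82.5, 216.0]
orientation: [-2.891, 1.227, -0.007]
ft_force: [-0.1, 0.1, 0.8]
width: 75.1
grasp_force: 0.0
wrist 621 ((518.2586669921875, -82.87505340576172), (12.124334335327148, 44.80790328979492), 43.579524993896484)
plate ((577.6326904296875, -89.89813232421875), (110.89395904541016, 189.788818359375), 83.22296142578125)
panel 4083 [626.64 -97.01 102.86] [-0.37  0.05  0.93]
dot 221 [626.61 -87.8  104.31] px 176.23529411764707 98.37556561085972 h 1.7941983790278506
top 64 ((512.3568115234375, -77.82548522949219), (11.39616584777832, 32.81493377685547), 43.332942962646484)
plate ((576.1399536132812, -89.81553649902344), (110.33474731445312, 189.39479064941406), 82.61902618408203)
panel 378 [636.11 -94.61 106.35] [-0.38  0.04  0.92]
dot 11 [630.97 -87.59 104.37] px 376.27272727272725 186.27272727272728 h 0.2277930889676962
[497.69 -82.56 216.15]
```

View pics/wrist2.png

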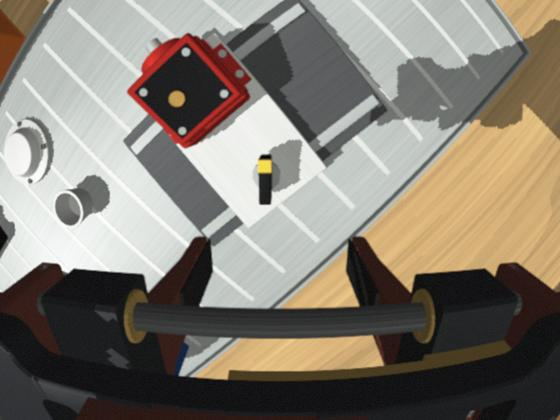

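```bash
python3 -m creep '[-0.044,0.307,0,1.055,-0.044,0.307,0,1.055,-0.044,0.307,0,1.055,-0.044,0.307,0,1.055,-0.044,0.307,0,1.055,-0.044,0.307,0,1.055,-0.044,0.307,0,1.055,-0.044,0.307,0,1.055,-0.044,0.307,0,1.055,-0.044,0.307,0,1.055]'
cat > c3.py <<'E'
from h import *
np.set_printoptions(precision=2,suppress=True)
o,im,d,c=shot('wrist'); cv2.imwrite(f'pics/wrist3.png',im[:,:,::-1]); u,v,P=cloud('wrist',c,o,d)
near=lambda x,y,R:(np.hypot(P[:,0]-x,P[:,1]-y)<R)
m=near(453,225,22)&(P[:,2]>142)&(P[:,2]<155); print(m.sum(),cv2.minAreaRect(P[m][:,:2].astype(np.float32)),np.median(P[m][:,2]))
m=near(453,225,50)&(P[:,2]>78)&(P[:,2]<90); print('stand',cv2.minAreaRect(P[m][:,:2].astype(np.float32)))
to(453.4,225,105,14.4)
E
python3 c3.py
```

```text
t: 8.15
ee_pos: [452.0, 226.1, 211.3]
orientation: [3.115, 0.402, -0.003]
ft_force: [-0.4, -0.6, 0.0]
width: 87.6
grasp_force: 0.0
729 ((454.99993896484375, 226.02151489257812), (20.168861389160156, 19.092321395874023), 14.505880355834961) 148.91074983737522
stand ((454.6404724121094, 226.10736083984375), (63.683372497558594, 64.71090698242188), 88.43714904785156)
t 8.2 shift [ 0.   -0.   -0.11] spin -0.001 yaw 14.4 j6 1.76
```

```bash
python3 -m creep '[0.001,0,-0.03,0,0.001,0,-0.06,0,0.001,0,-0.09,0,0.001,0,-0.105,0,0.001,0,-0.11,0,0.001,0,-0.11,0]'; python3 -m creep '[0,0,0,0,0,0,0,0,0,0,0,0,0,0,0,0,0,0,0,0,0,0,0,0,0,0,0,0,0,0,0,0,0,0,0,0,0,0,0,0]' 0;  python3 -m creep '[0,0,0,0,0,0,0,0,0,0,0,0,0,0,0,0]' 0
```

```text
t: 8.7
ee_pos: [452.9, 223.6, 101.1]
orientation: [3.116, 0.39, -0.005]
ft_force: [-0.3, -0.2, 0.1]
width: 87.8
grasp_force: 0.0
t: 9.53
ee_pos: [453.7, 224.9, 102.7]
orientation: [3.117, 0.395, -0.0]
ft_force: [-0.3, 0.0, 0.5]
width: 24.4
grasp_force: 0.0
t: 9.87
ee_pos: [453.8, 225.0, 102.7]
orientation: [-3.117, -0.395, -0.0]
ft_force: [0.0, 1.0, -0.0]
width: 20.0
grasp_force: 30.0
```

```bash
python3 -m creep '[0,0,0.01,0,0,0,0.02,0,0,0,0.03,0,0,0,0.04,0,0,0,0.05,0,0,0,0.05,0,0,0,0.05,0]'; python3 -m creep '[-0.0058,-0.0015,0,0,-0.0097,-0.0025,0,0,-0.0136,-0.0035,0,0,-0.0174,-0.0045,-0.001,0,-0.0213,-0.0055,-0.001,0,-0.0213,-0.0055,-0.001,0]'
cat > tilt.py <<'E'
from h import *
import sys
np.set_printoptions(precision=3,suppress=True)
def axis(n,save=None):
    o,im,d,c=shot(n)
    if save: cv2.imwrite(save,im[:,:,::-1])
    u,v,P=cloud(n,c,o,d); rgb=im[v,u].astype(int)
    g=np.array(o['ee_pos'])+[0,0,18.7]
    R=Ro.from_rotvec(o['orientation']).as_matrix(); Q=(P-g)@R  # tool axes at grasp, z down
    # barrel+handle-lower part: below finger tips
    m=(np.abs(Q[:,1])<14)&(Q[:,2]>21)&(Q[:,2]<110)&(np.abs(Q[:,0])<70)
    return o,im,u,v,rgb,Q,m,R,g
if __name__=='__main__':
    for n in sys.argv[1:]:
        o,im,u,v,rgb,Q,m,R,g=axis(n,f'pics/{n}_{get_obs()["t"]:.1f}.png')
        print(n,m.sum(),'ft',o['ft_force'],o['ee_pos'])
        for z in range(21,110,6):
            k=m&(Q[:,2]>=z)&(Q[:,2]<z+6)
            if k.sum()>2: print(z+3,k.sum(),Q[k].min(0),Q[k].max(0),rgb[k].mean(0))
E
python3 tilt.py scene
```

```text
t: 10.45
ee_pos: [454.2, 225.0, 153.7]
orientation: [-3.116, -0.394, -0.003]
ft_force: [-0.8, -0.3, -1.6]
width: 19.8
grasp_force: 30.0
t: 10.95
ee_pos: [433.6, 219.7, 152.1]
orientation: [-3.116, -0.395, -0.006]
ft_force: [5.0, -0.5, 0.8]
width: 20.0
grasp_force: 30.0
scene 523 ft [ 5.015 -0.468  0.814] [433.623 219.725 152.073]
24 26 [  9.883 -10.928  21.248] [16.722  8.929 26.921] [114.308  96.962  45.038]
30 27 [12.241 -9.772 27.008] [18.834  8.66  32.136] [54.667 47.222 27.148]
36 17 [ 11.004 -10.051  33.038] [16.177  7.928 38.269] [117.059 101.824  53.176]
42 21 [ 6.759 -6.963 39.197] [15.533  5.787 44.889] [93.476 92.333 86.286]
48 17 [ 7.417 -7.535 45.702] [15.491  4.984 50.972] [103.118 102.647  99.235]
54 20 [ 8.663 -7.804 51.069] [17.468  4.17  56.933] [105.5  106.2  103.35]
60 18 [ 6.632 -7.167 57.685] [16.605  5.996 62.591] [104.611 102.5    98.   ]
66 19 [11.133 -7.454 63.097] [18.577  4.885 68.621] [104.    104.421 101.579]
72 18 [ 7.96  -7.753 69.466] [21.897  4.11  74.76 ] [106.333 107.778 107.556]
78 17 [10.089 -7.093 75.054] [18.891  5.903 80.179] [ 93.118  97.176 100.706]
84 81 [-17.279 -13.903  81.14 ] [51.907 13.794 86.987] [ 48.901  78.704 127.16 ]
90 142 [-17.963 -13.847  87.015] [54.259 13.852 92.982] [ 40.57   68.289 112.782]
96 36 [  9.732 -13.758  93.059] [55.182 13.351 98.907] [22.528 42.778 76.194]
102 37 [ 43.835 -12.6    99.105] [ 54.961  12.907 104.841] [20.595 41.892 78.243]
108 27 [ 44.137 -13.438 105.255] [ 55.592  13.88  109.835] [20.37  42.111 78.074]
```

```bash
python3 -m creep '[-0.0039,-0.001,-0.001,0,-0.0078,-0.002,-0.001,0,-0.0116,-0.003,-0.002,0,-0.0155,-0.004,-0.002,0,-0.0194,-0.005,-0.003,0,-0.0223,-0.0058,-0.003,0,-0.0223,-0.0058,-0.003,0]'
python3 tilt.py scene wrist; ls pics
```

```text
t: 11.58
ee_pos: [411.0, 214.2, 148.9]
orientation: [-3.116, -0.394, -0.005]
ft_force: [3.0, 1.8, 0.5]
width: 19.8
grasp_force: 30.0
scene 397 ft [3.02 1.84 0.54] [410.974 214.152 148.946]
24 28 [ 23.64  -10.473  21.53 ] [30.353  8.163 26.419] [52.5   45.107 28.571]
30 23 [ 23.994 -10.77   27.056] [29.317  7.38  32.775] [120.913 103.261  46.652]
36 20 [21.76  -7.378 34.061] [28.819  4.905 38.933] [99.05 97.4  91.55]
42 19 [19.83  -7.937 39.429] [31.279  5.902 44.995] [116.421 115.263 110.632]
48 22 [22.326 -7.285 45.078] [32.201  5.637 50.939] [112.727 112.455 108.909]
54 22 [26.593 -7.833 51.008] [33.955  4.797 56.901] [111.727 111.409 108.273]
60 17 [29.12  -6.913 58.205] [36.024  5.768 62.92 ] [110.176 110.647 107.118]
66 21 [31.061 -7.47  63.047] [37.594  5.215 68.988] [113.905 113.714 110.476]
72 21 [30.087 -8.027 69.245] [40.126  4.129 74.835] [113.333 114.619 114.095]
78 9 [30.863 -6.814 75.72 ] [38.228  5.702 80.896] [89.111 83.444 78.556]
84 166 [  3.692 -13.996  81.48 ] [69.556 13.731 86.899] [ 46.307  77.548 127.771]
90 20 [ 31.566 -10.528  87.275] [69.929 13.867 92.34 ] [
[... 797 characters left out ...]
042] [40.866  7.393 68.992] [121.544 125.733 124.411]
72 75 [34.656 -5.952 69.047] [42.658  6.947 74.488] [119.76 123.12 121.12]
78 4 [37.573 -5.296 75.016] [41.045  6.966 75.197] [ 87.5  99.  117. ]
84 1929 [ 15.369 -13.998  81.604] [70.    13.992 86.873] [ 47.392  92.399 167.552]
90 40 [37.536 -8.679 87.415] [44.079  7.977 92.768] [83.325 78.325 68.125]
96 19 [37.301 -8.876 93.012] [44.081  7.44  98.957] [35.316 49.895 73.789]
102 20 [37.039 -9.062 99.2  ] [ 45.491   7.661 104.673] [23.45 41.15 71.  ]
108 17 [ 37.213  -8.589 105.226] [ 43.504   7.818 109.987] [19.235 36.294 65.647]
scene0.png
scene_10.9.png
scene_11.6.png
t1.png
top0.png
top2.png
w1.png
wrist2.png
wrist3.png
wrist_11.6.png
```

```bash
python3 -m creep '[0,0,0.01,0,0,0,0.025,0,0,0,0.04,0,0,0,0.055,0,0,0,0.07,0,0,0,0.07,0,0,0,0.07,0]'
cat > fit.py <<'E'
from tilt import *
from scipy.optimize import least_squares
def fitaxis(n,save=None,verbose=True):
    "world axis of the barrel by fitting a 7 mm cylinder"
    o,im,u,v,rgb,Q,m,R,g=axis(n,save)
    steel=(rgb.max(1)-rgb.min(1)<28)&(rgb.max(1)>45)
    a0=np.array([16.,0,0.37,0])
    k=m&steel
    for it in range(4):
        f=lambda a,q: (lambda w: np.linalg.norm(w-np.outer(w@dr(a),dr(a)),axis=1)-7)(q-[a[0],a[1],0])
        dr=lambda a: np.array([a[2],a[3],1])/np.sqrt(1+a[2]**2+a[3]**2)
        s=(Q-[0,0,0])@dr(a0)
        kk=k&(np.abs(f(a0,Q))<[12,6,3,2.5][it])&(s>42)&(s<76)
        a0=least_squares(f,a0,args=(Q[kk],),loss='soft_l1').x
    dW=R@(-dr(a0)); dW/=np.linalg.norm(dW)
    if verbose: print(n,kk.sum(),'line at grasp (tool x,y)',a0[:2],'slope',a0[2:],'axis',dW,'tilt',np.arccos(dW[2]),'heading',np.degrees(np.arctan2(dW[1],dW[0])),'rms',np.std(f(a0,Q[kk])))
    return o,g,R,a0,dW,im,u,v,rgb,Q
if __name__=='__main__':
    for n in sys.argv[1:]:
        o,g,R,a,dW,im,u,v,rgb,Q=fitaxis(n,f'pics/{n}_{get_obs()["t"]:.1f}f.png')
        br=(rgb[:,0]-rgb[:,2]>35)&(np.abs(Q[:,1])<12)&(Q[:,2]>70)&(Q[:,2]<115)&(np.abs(Q[:,0]-a[0]-a[2]*Q[:,2])<10)
        s=Q[br]@np.array([a[2],a[3],1])/np.linalg.norm([a[2],a[3],1])
        print('brass',br.sum(), s.min() if br.sum() else '',s.max() if br.sum() else '', 'col',im[v[br],u[br]].mean(0) if br.sum() else '')
E
python3 fit.py wrist scene
```

```text
t: 12.27
ee_pos: [409.4, 213.2, 218.5]
orientation: [3.116, 0.394, -0.002]
ft_force: [0.5, -0.4, -1.2]
width: 19.8
grasp_force: 30.0
wrist 412 line at grasp (tool x,y) [25.431  3.626] slope [ 0.311 -0.067] axis [-0.27  -0.135  0.953] tilt 0.306775145773343 heading -153.36923589948304 rms 1.1036467039637643
brass 17 84.40564871593618 98.97594855498556 col [133.235 107.765  61.882]
scene 87 line at grasp (tool x,y) [18.74  10.835] slope [ 0.351 -0.238] axis [-0.257 -0.292  0.921] tilt 0.39911122278739913 heading -131.31172208879926 rms 1.3946625826988528
brass 7 84.46169325378821 99.94075928254378 col [119.429  97.     58.714]
```

```bash
python3 -c "
import cv2,numpy as np
a=cv2.imread('pics/wrist_12.3f.png')[100:400,130:430];b=cv2.imread('pics/scene_12.3f.png')[100:260,290:450]
cv2.imwrite('pics/m.png',np.hstack([cv2.resize(a,(400,400)),cv2.resize(b,(400,400))]))"
```

```text
(no output)
```

View pics/m.png

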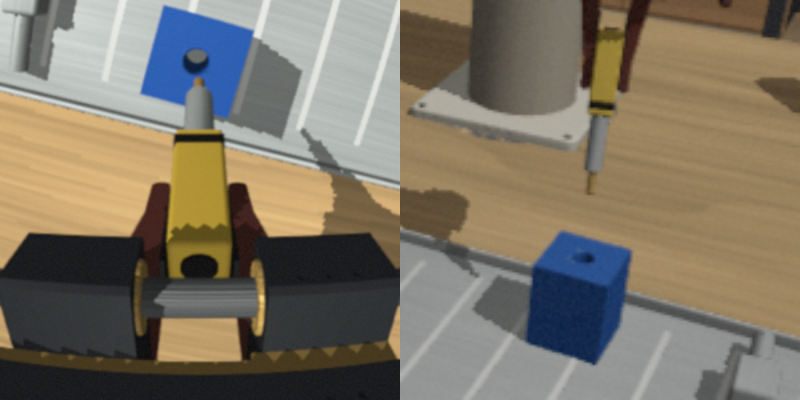

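```bash
cat > fit2.py <<'E'
from tilt import *
def face(n):
    o,im,u,v,rgb,Q,m,R,g=axis(n,f'pics/{n}_{get_obs()["t"]:.1f}g.png')
    k=(rgb[:,0]-rgb[:,2]>60)&(rgb[:,1]-rgb[:,2]>45)&(np.abs(Q[:,1])<9)&(Q[:,2]>-14)&(Q[:,2]<32)&(Q[:,0]>0)&(Q[:,0]<40)
    a=np.array([10.,0,.37])
    for t in [10,5,3,2,2]:
        r=Q[:,0]-a[0]-a[1]*Q[:,1]-a[2]*Q[:,2]; kk=k&(np.abs(r)<t)
        A=np.c_[np.ones(kk.sum()),Q[kk][:,1],Q[kk][:,2]]; a=np.linalg.lstsq(A,Q[kk][:,0],rcond=None)[0]
    nT=np.array([1,-a[1],-a[2]]); nT/=np.linalg.norm(nT); ax=R@np.cross(np.cross(nT,[0,0,-1]),nT) # in-face, in plane of z: 
    axT=np.cross([0,1,0],nT); axT*=-np.sign(axT[2]); ax=R@axT
    th=np.arctan(a[2]); print(n,kk.sum(),'face plane',a,'tilt',th,'axis',ax,'face offset from grasp (mm, want 10)',a[0]*np.cos(th),'zr',Q[kk][:,2].min(),Q[kk][:,2].max(),'rms',np.std(r[kk]))
    # barrel ridge, per slab median of the most frontal points
    st=(rgb.max(1)-rgb.min(1)<28)&(np.abs(Q[:,1])<3.0)&(Q[:,2]>40)&(Q[:,2]<74)&(Q[:,0]>5)&(Q[:,0]<60)
    if st.sum()>20:
        q=Q[st]; p=np.polyfit(q[:,2],q[:,0],1)
        for _ in range(4):
            e=q[:,0]-np.polyval(p,q[:,2]); gg=np.abs(e)<2; p=np.polyfit(q[gg][:,2],q[gg][:,0],1)
        print('  barrel ridge slope->tilt',np.arctan(p[0]),'x0',p[1],gg.sum())
for n in sys.argv[1:]: face(n)
E
python3 fit2.py wrist scene
```

```text
wrist 1890 face plane [21.573  0.014  0.329] tilt 0.31762169666805345 axis [-0.3   -0.077  0.951] face offset from grasp (mm, want 10) 20.49439008849683 zr -13.98630841086927 30.623428375338875 rms 0.4643696536984428
  barrel ridge slope->tilt 0.31881916906067526 x0 17.882257705377896 267
scene 168 face plane [18.009 -0.014  0.321] tilt 0.3105679150242809 axis [-0.293 -0.075  0.953] face offset from grasp (mm, want 10) 17.147029198604674 zr -13.616601456676012 31.883067565043845 rms 1.0197387153045507
  barrel ridge slope->tilt 0.31185301890622336 x0 15.054252876406157 43
```

```bash
python3 -m creep '[0.003,0.001,-0.01,0,0.003,0.001,-0.03,0,0.003,0.001,-0.05,0,0.003,0.001,-0.06,0,0.003,0.001,-0.07,0,0.003,0.001,-0.07,0]'
python3 -m creep '[-0.003,-0.0008,0,0,-0.006,-0.0015,0,0,-0.009,-0.0023,0,0,-0.0122,-0.0033,0,0,-0.0122,-0.0033,0,0,-0.0122,-0.0033,0,0]'
python3 -m creep '[0.003,0.0008,0.01,0,0.003,0.0008,0.03,0,0.003,0.0008,0.05,0,0.003,0.0008,0.07,0,0.003,0.0008,0.07,0,0.003,0.0008,0.07,0]'
python3 fit2.py wrist scene
```

```text
t: 12.97
ee_pos: [412.7, 214.3, 146.8]
orientation: [3.116, 0.394, -0.003]
ft_force: [0.2, -0.3, -1.1]
width: 20.2
grasp_force: 30.0
t: 13.47
ee_pos: [402.9, 212.4, 150.4]
orientation: [-3.115, -0.394, -0.008]
ft_force: [5.3, 2.9, 2.2]
width: 19.7
grasp_force: 30.0
t: 13.97
ee_pos: [403.8, 212.0, 219.3]
orientation: [-3.116, -0.394, -0.002]
ft_force: [-0.4, 0.3, -1.9]
width: 19.9
grasp_force: 30.0Traceback (most recent call last):
  File "fit2.py", line 19, in <module>
    for n in sys.argv[1:]: face(n)
                           ~~~~^^^
  File "fit2.py", line 11, in face
    th=np.arctan(a[2]); print(n,kk.sum(),'face plane',a,'tilt',th,'axis',ax,'face offset from grasp (mm, want 10)',a[0]*np.cos(th),'zr',Q[kk][:,2].min(),Q[kk][:,2].max(),'rms',np.std(r[kk]))
                                                                                                                                        ~~~~~~~~~~~~~~^^
    return umr_minimum(a, axis, None, out, keepdims, initial, where)
ValueError: zero-size array to reduction operation minimum which has no identity
```

```bash
sed -i 's/a=np.array(\[10\.,0,\.37\])/a=np.array([20.,0,.36])/; s/\[10,5,3,2,2\]/[15,8,4,2,2]/' fit2.py; python3 fit2.py wrist scene
```

```text
wrist 2009 face plane [23.649  0.021  0.394] tilt 0.3754099483799976 axis [-0.354 -0.091  0.93 ] face offset from grasp (mm, want 10) 22.002248901545673 zr -13.993196830237807 28.701732901348425 rms 0.4993827768594631
  barrel ridge slope->tilt 0.370980535192009 x0 20.175039515185507 271
scene 162 face plane [20.052 -0.062  0.379] tilt 0.36265281526862575 axis [-0.341 -0.087  0.934] face offset from grasp (mm, want 10) 18.747536630608963 zr -13.989737218284937 29.168331012653432 rms 0.9982814437937373
  barrel ridge slope->tilt 0.373939814641204 x0 16.7510505351503 47
```

```bash
python3 -m creep '[0.004,-0.008,0,-0.02,0.012,-0.022,0,-0.05,0.024,-0.042,0,-0.09,0.037,-0.063,0,-0.13,0.05,-0.085,0,-0.17,0.063,-0.107,0,-0.21,0.076,-0.13,0,-0.25,0.089,-0.152,0,-0.29,0.102,-0.174,0,-0.33,0.115,-0.196,0,-0.37]'
python3 -m creep '[0.013,-0.022,0,0,0.025,-0.043,0,0,0.036,-0.062,-0.003,0,0.045,-0.077,-0.006,0,0.051,-0.088,-0.009,0,0.055,-0.095,-0.011,0,0.057,-0.098,-0.013,0,0.057,-0.098,-0.013,0,0.057,-0.098,-0.013,0]'
python3 fit2.py wrist scene; python3 c2.py | grep -v plate; ls -t pics | head -4
```

```text
t: 14.95
ee_pos: [518.8, 14.2, 217.6]
orientation: [3.136, -0.191, -0.003]
ft_force: [-0.2, 0.4, -1.7]
width: 19.7
grasp_force: 30.0
t: 15.7
ee_pos: [575.5, -81.4, 205.3]
orientation: [-3.136, 0.185, 0.002]
ft_force: [-0.8, 0.3, -0.5]
width: 20.0
grasp_force: 30.0
wrist 1998 face plane [23.912  0.011  0.394] tilt 0.3754422587959132 axis [-0.363  0.043  0.931] face offset from grasp (mm, want 10) 22.246155680366915 zr -13.98028117638646 28.984021660608978 rms 0.48036896809520085
  barrel ridge slope->tilt 0.3661780119382977 x0 20.689147734936668 275
scene 140 face plane [20.063  0.005  0.394] tilt 0.37537517068615955 axis [-0.364  0.043  0.931] face offset from grasp (mm, want 10) 18.665742248325085 zr -13.992531486620969 29.700479196263977 rms 0.934925704202298
  barrel ridge slope->tilt 0.3476994001500536 x0 17.941442275956295 39
wrist 8 ((534.2545166015625, -98.53411865234375), (4.21714448928833, 0.3001282811164856), 45.091331481933594)
wrist2.png
scene_15.8g.png
wrist_15.7g.png
scene_14.1g.pngTraceback (most recent call last):
  File "c2.py", line 11, in <module>
    ce=np.median(q,0); nrm=np.linalg.svd(q-ce)[2][2]
                           ~~~~~~~~~~~~~^^^^^^
    u, s, vh = gufunc(a, signature=signature)
               ~~~~~~^^^^^^^^^^^^^^^^^^^^^^^^
numpy._core._exceptions._ArrayMemoryError: Unable to allocate 11.5 GiB for an array with shape (39324, 39324) and data type float64
```

```bash
python3 -c "
import cv2,numpy as np
a=cv2.imread('pics/wrist_15.7g.png')[60:310,155:405];b=cv2.imread('pics/scene_15.8g.png')[120:250,130:260]
cv2.imwrite('pics/m2.png',np.hstack([cv2.resize(a,(400,400)),cv2.resize(b,(400,400))]))"
```

```text
(no output)
```

View pics/m2.png

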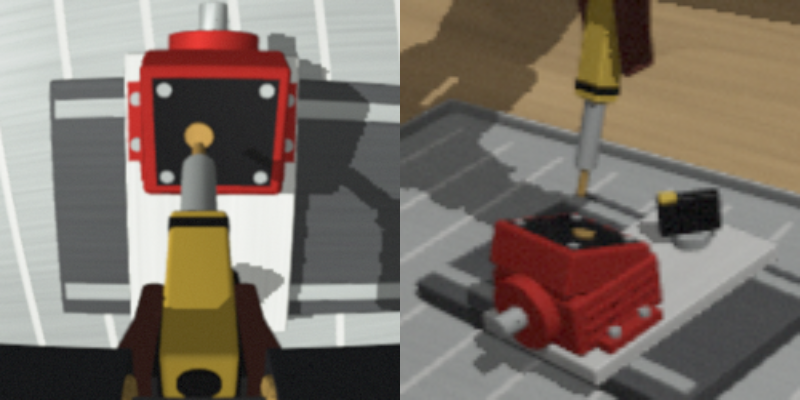

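```bash
cat > tri.py <<'E'
from h import *
np.set_printoptions(precision=1,suppress=True)
o=get_obs()
def tri(pw,ps):
    A=np.zeros((3,3));b=np.zeros(3);L=[]
    for n,p in (('wrist',pw),('scene',ps)):
        a,d=ray(n,cams.get_calibration(n),o,*p); d/=np.linalg.norm(d); M=np.eye(3)-np.outer(d,d); A+=M;b+=M@a;L.append((a,d))
    X=np.linalg.solve(A,b); print(X,'miss',[np.linalg.norm(np.cross(X-a,d)) for a,d in L]); return X
T=tri((279.4,149),(188.8,183.7)); D=tri((279.4,144.4),(189.5,196))
n=np.array([-.368,.046,.928]); e=D-T; print('dot-tip',e,'along n',e@n,'lateral',e-n*(e@n))
for nm in ['wrist','scene']:
    im,d=cams.get_image(nm); c=cams.get_calibration(nm)
    for p in ([(279.4,143),(279.4,149)] if nm=='wrist' else [(189.5,196),(188.8,183)]): print(nm,p,pt(nm,c,o,d,*p))
    for t in ['contact_dot','probe_tip']: print(t,boxes_of(nm,t)[:2])
E
python3 tri.py
```

```text
[624.5 -86.2 130.6] miss [np.float64(2.36509241763105), np.float64(2.365092417630971)]
[625.8 -86.8 102.5] miss [np.float64(1.5809712672542835), np.float64(1.5809712672543268)]
dot-tip [  1.3  -0.6 -28.1] along n -26.597471668050666 lateral [-8.5  0.6 -3.4]
wrist (279.4, 143) [628.3 -88.1 104.9]
wrist (279.4, 149) [626.6 -87.9 134.5]
contact_dot [{'centre': [294.5, 146.9], 'score': 0.77}]
probe_tip [{'centre': [280.1, 151.4], 'score': 0.52}, {'centre': [90.7, 123.4], 'score': 0.17}]
scene (189.5, 196) [627.3 -83.2 104.8]
scene (188.8, 183) [620.4 -86.5 130.7]
contact_dot [{'centre': [191.8, 141.1], 'score': 0.71}, {'centre': [196.6, 211.7], 'score': 0.65}]
probe_tip [{'centre': [284.3, 290.8], 'score': 0.67}, {'centre': [198.2, 211.2], 'score': 0.27}]
```

```bash
python3 -m creep '[-0.001,-0.0005,-0.003,0,-0.001,-0.001,-0.007,0,-0.001,-0.001,-0.011,0,-0.001,-0.001,-0.015,0,-0.001,-0.001,-0.018,0,-0.001,-0.001,-0.018,0,-0.001,-0.001,-0.018,0]'
python3 - <<'E'
from h import *
print(get_obs()['ee_pos'])
for n,(x,y) in (('wrist',(240,100)),('scene',(165,160))):
    o,im,d,c=shot(n); im=im[:,:,::-1]; cv2.imwrite(f'pics/{n}4.png',im)
    s=80 if n=='wrist' else 56
    a=cv2.resize(np.ascontiguousarray(im[y:y+s,x:x+s]),(400,400),interpolation=cv2.INTER_CUBIC)
    L=a if n=='wrist' else np.hstack([L,a])
cv2.imwrite('pics/m3.png',L)
E
```

```text
t: 16.73
ee_pos: [574.8, -83.0, 187.3]
orientation: [-3.136, 0.186, 0.001]
ft_force: [-0.6, -0.5, 0.1]
width: 19.7
grasp_force: 30.0
[574.7751652  -82.95214277 187.29588345]
```

View pics/m3.png

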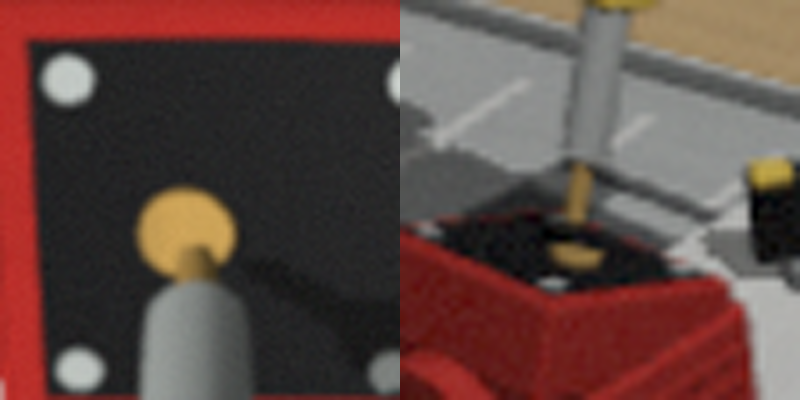

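```bash
sed -i 's/^T=.*/T=tri((279,149.3),(189.8,190.6)); D=tri((277.4,146.6),(189.9,195.7))/; /^for nm/,$d' tri.py; python3 tri.py
```

```text
[623.5 -87.5 113.6] miss [np.float64(2.698222648461512), np.float64(2.698222648461457)]
[625.  -86.8 102.7] miss [np.float64(2.005160330069574), np.float64(2.0051603300695318)]
dot-tip [  1.5   0.6 -10.9] along n -10.664663155111604 lateral [-2.4  1.1 -1. ]
```

```bash
python3 -m creep '[-0.001,0.001,-0.002,0,-0.001,0.001,-0.004,0,0,0.001,-0.006,0,0.0004,0.0008,-0.0084,0,0.0004,0.0008,-0.0084,0,0.0004,0.0008,-0.0084,0,0.0004,0.0008,-0.0084,0]'
cat > f.py <<'E'
from h import *
import time
F=[]
for _ in range(4): cams.get_image('wrist'); F.append(get_obs()['ft_force'])
o=get_obs(); n=np.array([-.368,.046,.928]); F=np.mean(F,0); print('F',F.round(2),'along n',round(F@n,2),np.round(o['ee_pos'],1),o['moment'].round(2),round(o['t'],1))
E
python3 f.py
```

```text
t: 17.42
ee_pos: [575.4, -82.1, 179.2]
orientation: [-3.136, 0.186, 0.0]
ft_force: [0.3, -0.4, -1.7]
width: 19.6
grasp_force: 30.0
F [ 0.03 -0.12 -0.77] along n -0.73 [575.3 -82.2 179.3] [ 0.03 -0.    0.02] 17.6
```

```bash
python3 -m creep '[0.0004,0,-0.0009,0,0.0008,-0.0001,-0.0019,0,0.0008,-0.0001,-0.0019,0,0.0008,-0.0001,-0.0019,0]' >/dev/null; python3 f.py;  python3 -m creep '[0.0004,0,-0.0009,0,0.0008,-0.0001,-0.0019,0,0.0008,-0.0001,-0.0019,0,0.0008,-0.0001,-0.0019,0]' >/dev/null; python3 f.py
```

```text
F [-0.13  0.41  0.05] along n 0.11 [576.2 -82.2 177.4] [ 0.04  0.11 -0.03] 18.1
F [-1.09  0.55  0.71] along n 1.08 [577.  -82.3 175.5] [ 0.03  0.11 -0.01] 18.7
```

```bash
python3 -m creep '[0.0004,0,-0.0009,0,0.0007,-0.0001,-0.0018,0,0.0009,-0.0001,-0.0023,0,0.0009,-0.0001,-0.0023,0,0.0009,-0.0001,-0.0023,0]' >/dev/null; python3 f.py; python3 f.py; python3 fit2.py wrist scene
python3 - <<'E'
from h import *
for n,(x,y) in (('wrist',(240,100)),('scene',(165,160))):
    o,im,d,c=shot(n); im=im[:,:,::-1]
    s=80 if n=='wrist' else 56
    a=cv2.resize(np.ascontiguousarray(im[y:y+s,x:x+s]),(400,400),interpolation=cv2.INTER_CUBIC)
    L=a if n=='wrist' else np.hstack([L,a])
cv2.imwrite('pics/m4.png',L)
E
```

```text
F [-1.16  0.13  1.49] along n 1.81 [577.9 -82.5 173.2] [0.09 0.2  0.  ] 19.3
F [-0.96  0.4   1.61] along n 1.87 [577.8 -82.4 173.2] [0.07 0.16 0.04] 19.5
wrist 2007 face plane [23.89   0.012  0.395] tilt 0.3762061641038118 axis [-0.365  0.043  0.93 ] face offset from grasp (mm, want 10) 22.21902974618044 zr -13.992232868659745 29.16535340377795 rms 0.4813759241788996
  barrel ridge slope->tilt 0.3696243685902592 x0 20.448668026995527 269
scene 127 face plane [19.9   -0.006  0.388] tilt 0.3702567835408587 axis [-0.359  0.043  0.932] face offset from grasp (mm, want 10) 18.551669679510773 zr -13.840054570212557 29.42490053040663 rms 0.8369438108147138
  barrel ridge slope->tilt 0.36321936540038624 x0 16.86250104158359 38
```

View pics/m4.png

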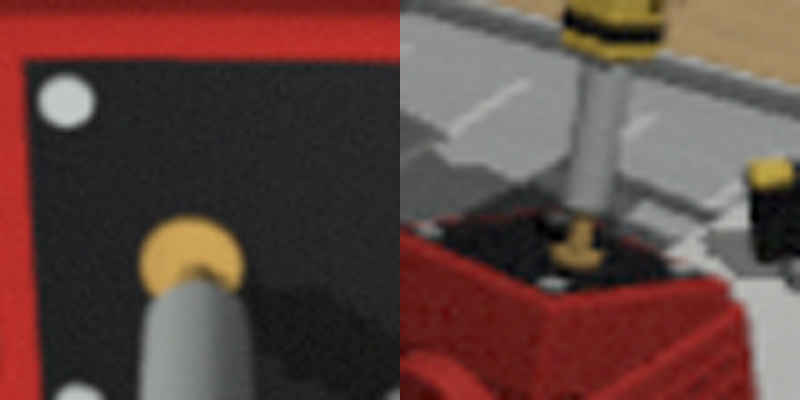

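```bash
python3 -m creep '[0.0002,0,-0.0005,0,0.0002,0,-0.0005,0,0.0002,0,-0.0005,0,0.0002,0,-0.0005,0,0.0002,0,-0.0005,0,0.0002,0,-0.0005,0]'; python3 f.py; python3 f.py; python3 -c "
from h import *
o,im,d,c=shot('top');u,v,P=cloud('top',c,o,d)
m=(np.hypot(P[:,0]-580,P[:,1]+89)<120)&(P[:,2]>34)&(P[:,2]<45); print('plate',cv2.minAreaRect(P[m][:,:2].astype(np.float32)))"
```

```text
t: 20.2
ee_pos: [578.0, -82.4, 172.7]
orientation: [3.136, -0.186, -0.0]
ft_force: [-0.8, 1.0, 2.3]
width: 19.5
grasp_force: 30.0
F [-0.78  0.1   2.11] along n 2.25 [578.  -82.4 172.7] [0.07 0.16 0.01] 20.4
F [-0.98 -0.02  2.12] along n 2.33 [578.  -82.4 172.7] [0.05 0.2  0.01] 20.6
plate ((537.07421875, -60.83436584472656), (61.767364501953125, 104.66248321533203), 83.14723205566406)
```

```bash
python3 -c "
from h import *
print(ticket.close_job())"
```

```text
the job is handed in; nothing more can be done
None
```

The job is handed in at about 21 s of the 54 s. The knob is locked, turned about 1.25 rad clockwise. The probe is held on the brass dot, tilted about 0.37 rad against the face's 0.38, within about 2 mm of the dot's centre by eye. The spring is about half way in, at roughly 3 N.

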